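# Ring for attention and point out the glassware

### The arm

A 6-joint arm with a two-finger parallel gripper is mounted at the origin on a cart in front of the work surface, level with it; the furniture and walls round the work are solid. World frame = base frame: x ahead of the robot, y to its left, z up, the work surface at z = 0. Lengths are in m, angles in rad, forces in N, time in s.
With the tool pointing down it reaches from about 0.35 to 0.95 m from the base axis. Payload 17.4 kg.
Tool frame: the origin (TCP) lies on the centre line of the jaws, within the pads' length; the fingertips stand 17 mm ahead of it and the grasp point (between the pads) lies 2 mm behind it; z points along the fingers, y is the line along which they close (so a half turn about z gives the same grasp; the last joint's range is limited). The gripper opens to 93 mm and grips with 3 to 60 N. Pads are 15 mm wide; open, the fingers measure 128 mm over their backs; the gripper's body (75 mm by 188 mm) begins 65 mm behind the grasp point.
Start: joints at [-1.366, 0.116, 1.442, -0, 1.584, -0.038], TCP at [0.162, -0.655, 0.236] pointing down, gripper open.
Joint ranges: [-2.83, 2.83], [-0.83, 2.19], [0.07, 2.5], [-1.14, 4.28], [0.01, 3], [-2.97, 2.97]. Speed limits (rad/s): [1.89, 1.89, 2.22, 3.14, 3.14, 3.14].

### API

Orientations are given as a 3x3 rotation matrix whose columns are the frame's x, y, z axes.
In Python, from plant import monitor, optics, workorder gives the robot as it stands. The module is installed in compiled form; this text tells all that it offers.
- The arm moves only by the tool step_arm, never from a script. Its argument "series" is a list of rows, each an object of numbers: "dx", "dy", "dz": the shift along the tool's x, y, z in mm; "roll": the turn about the tool's z in rad. In form: [{"dx": .., "dy": .., "dz": .., "roll": ..}, ...]. A call has 1 to 12 rows; each row shifts and turns the commanded pose from where the row before left it, along the tool's axes as they then stand; what a row does not reach is not made up. A row lasts 1/10 s, in which the tool goes at most 50 mm and 8.59 degrees, less where a joint would pass 70% of its speed; a pose out of reach is approached as far as the arm can. A call is refused whole if a number of a shift passes 50 or a number of a turn 0.15, either way. A call with a gripper value outside its range is refused whole. "gripper" is the opening, from 0 (shut) to 1 (fully open), set as the call begins (left out, the last holds). The fingers move at their own pace and stop on an object; "squeeze" is the grip in N (left out, the last holds). Time passes only in rows, so rows that do not move let the fingers close. It gives the time, the measured TCP pose, the force, the opening and the grip force at its end, in the units of the state.
- monitor.state(): the state, without advancing time (a new reading comes with each control period).
- optics.camera(name): name is "scene" or "top" or "wrist"; returns (picture, depth): 480x640x3 uint8, red, green, blue; 480x640 float32, m along the optical axis (not along the pixel's ray), 0 where there is no reading.
- optics.calibration(name): a dict with "fx", "fy", "cx", "cy" (pixels), "cam_to_world" (4x4, takes a point from camera to world coordinates); the wrist camera has in their place "tool_from_camera" (4x4, takes a point from camera to tool coordinates, whose origin is the TCP and whose axes are the flange's). Camera axes: x right, y up, looking along -z (the intrinsics and any distortion apply to the point x, -y, -z); pixel columns grow to the right and rows downward; lengths in m; the calibration is good to about 2 mm. A picture is of the moment at which its call begins: read the wrist's pose just before it. calibration takes no time and is no camera call.
- workorder.close_job(): hands the job in; it is judged then, once.
The state is a dict: "clock": time; "qpos": joint angles; "qvel": joint speeds; "tau": joint torques, N m; "ee_pos": TCP position; "tcp_rot": TCP orientation; "force": force on the tool from outside, world axes, zero at the start; "torque": the same for the moment, N m; "opening": finger opening in m; "gripper_force": force on a finger pad.
Only numpy, scipy, OpenCV 4.12 (cv2) and the standard library are available. Lean on these libraries where they do the work, as an engineer would, in place of code of your own. Each camera call takes 0.05 s, during which the arm holds its last target. There are 200 camera calls.

### The job

Get the class's attention by gently pressing the plunger of the call bell with the fingertips and letting it spring back up. Then show which glassware comes first and which next: point straight down at the measuring cylinder in the group of four vessels in the middle of the bench, with the fingertips centred over its mouth about 3 cm above the rim, and stay there for a good two seconds; then point in the same way at the beaker of that group for a good two seconds, and finish while still pointing at it. Grasp, lift or shift nothing, touch none of the four vessels, and do not point at the staining jar or the dropper bottle that stand among them.

Things in the scene. Friction and masses are not known exactly. Their poses are not given: they have to be found in the camera images.
- measuring_cylinder: the measuring cylinder: clear glass, a slender upright tube about 24 mm across on a wider hexagonal foot (54 x 62 mm), 152 mm high in all, open at the top, loose. Origin at the centre of its underside, z up along the tube; its mouth is 152 mm above the origin. It stands upright on the bench in front of the robot, at one of four places among the other three vessels
- beaker: the beaker: a low clear cup without a foot, about 55 mm wide (60 mm over the spout), 70 mm high, open at the top, with a small pouring spout, loose. Origin at the centre of its underside, z up; its rim is 70 mm above the origin. It stands upright at another of the four places
- stain_jar: not to be pointed at: a clear glass staining jar, 82 mm across its round foot, 102 mm high, with a glass slide standing in it, loose. Origin at the centre of its underside, z up. It stands at another of the four places
- dropper_bottle: not to be pointed at: a brown dropper bottle, 39 mm wide, with a black rubber bulb on top, 116 mm high, loose. Origin at the centre of its underside, z up. It stands at the last of the four places
- call_bell: the call bell: a round dome on a black ring, 87 mm wide, 57 mm high with the small plunger (about 10 mm wide) that stands upright at the centre of its top; loose, 0.2 kg, on the bench to the robot's right. Origin at the centre of its underside, z up; the plunger's top is 57 mm above the origin
- call_bell_plunger (a joint): how far the bell's plunger is pressed down, in m: 0 up, 0.004 fully down; it rings when nearly fully down (over 0.003), which takes about 7 to 9 N, and springs back when let go
There are look-alikes about, which are no part of the job. Leave any brown or purple look-alike of the call_bell alone.

How it is judged:
By the outcome, as a careful person would: the job done as asked, in the order asked, and still so for the second after the job is handed in, with the robot touching nothing.
It also fails if it takes over 51 s, if anything falls off the work surface, if the arm or the gripper's body presses on something with over 40 N, if the wrist force passes 120 N, or if a joint passes its speed limit or range.

## Working session

There is one attempt and no reset: what is moved stays moved. The work goes in short steps, Python scripts to look and compute and a tool call to move; the robot and the scene stay as the last step left them, time stands still between calls to the robot, and variables do not carry over. Pictures are saved under pics/ and viewed, at most 10 in all, crops included, and the job is handed in when it is done.

Besides the shell and the picture viewer there is one more tool, called after "Emit:" in YAML: its name, and indented under it one key for each argument. step_arm: Moves the arm, as the interface text tells. Its arguments: {"type":"object","properties":{"series":{"type":"array"},"gripper":{"type":"number"},"squeeze":{"type":"number"}},"required":["series"]}

```bash
mkdir -p pics
cat > h.py <<'E'
import numpy as np, cv2
from plant import monitor, optics, workorder
def cap(n):
    s=monitor.state(); p,d=optics.camera(n); c=optics.calibration(n)
    if 'cam_to_world' in c: T=np.array(c['cam_to_world'])
    else:
        W=np.eye(4); W[:3,:3]=s['tcp_rot']; W[:3,3]=s['ee_pos']; T=W@np.array(c['tool_from_camera'])
    np.savez(f'{n}.npz',p=p,d=d,T=T,K=[c['fx'],c['fy'],c['cx'],c['cy']]); return p,d,T,c
def load(n):
    z=np.load(n+'.npz'); return z['p'],z['d'],z['T'],z['K']
def ray(n,u,v):
    p,d,T,K=load(n); r=np.array([(u-K[2])/K[0],-(v-K[3])/K[1],-1]); return T[:3,3],T[:3,:3]@r
def atz(n,u,v,z):
    o,r=ray(n,u,v); return o+r*(z-o[2])/r[2]
def pt(n,u,v):
    o,r=ray(n,u,v); return o+r*load(n)[1][int(v),int(u)]
E
python3 - <<'E'
from h import *
s=monitor.state(); print(s['clock'],s['tcp_rot'],s['opening'],s['force'])
for n in ('top','scene'):
    p,d,T,c=cap(n); cv2.imwrite(f'pics/{n}.png',p[...,::-1]); print(n,c)
E
```

```text
0.0 [[ 9.70665478e-01  2.40433936e-01 -2.26044150e-04]
 [ 2.40434038e-01 -9.70664839e-01  1.11490282e-03]
 [ 4.86473636e-05 -1.13654638e-03 -9.99999353e-01]] 0.09283281449826289 [ 0.01917727 -0.21015089  0.75725854]
top {'fx': 533.5409841117844, 'fy': 533.5409841117844, 'cx': 312.22817288396504, 'cy': 241.84075776010266, 'cam_to_world': array([[ 0.0245887 ,  0.99894217, -0.03885799,  0.48882281],
       [-0.99963725,  0.02414134, -0.01194021, -0.09786627],
       [-0.0109895 ,  0.03913749,  0.9991734 ,  1.07037905],
       [ 0.        ,  0.        ,  0.        ,  1.        ]])}
scene {'fx': 519.0818932566843, 'fy': 519.0818932566843, 'cx': 322.10248027856306, 'cy': 236.55361836427005, 'cam_to_world': array([[-0.76588965,  0.48151591, -0.42609326,  0.06167851],
       [-0.64288794, -0.58421032,  0.49537198,  0.46214469],
       [-0.0103986 ,  0.65333049,  0.75700141,  0.89439579],
       [ 0.        ,  0.        ,  0.        ,  1.        ]])}
```

View pics/top.png

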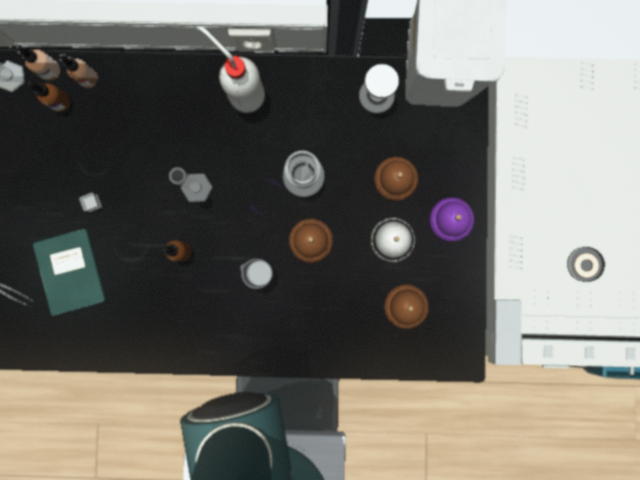

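View pics/scene.png

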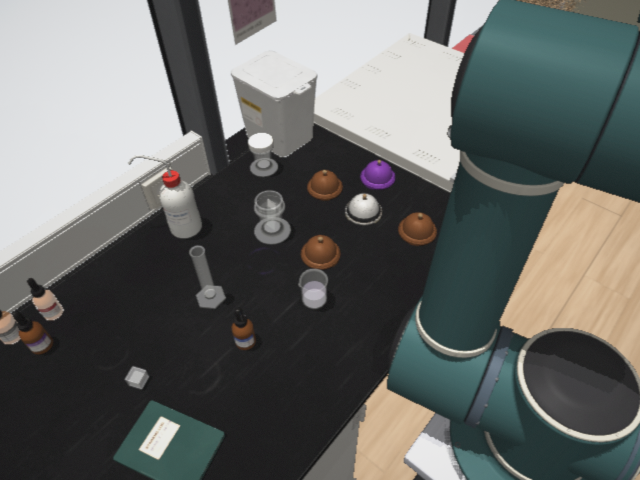

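The top view shows the silver bell at (393,240), with three brown bells and a purple one around it. The measuring cylinder's mouth is at (178,176) and its foot at (197,187). The beaker is near (257,274), the staining jar at (303,173) and the dropper bottle at (178,250). I'll enlarge the three targets.

Run:
```python
from h import *
p=load('top')[0]
cr=lambda u,v,h=32:cv2.resize(p[v-h:v+h,u-h:u+h,::-1],(400,400),interpolation=cv2.INTER_CUBIC)
q=load('scene')[0]
cs=lambda u,v,h=32:cv2.resize(q[v-h:v+h,u-h:u+h,::-1],(400,400),interpolation=cv2.INTER_CUBIC)
a=np.vstack([np.hstack([cr(186,182),cr(257,270),cr(393,240)]),np.hstack([cs(205,270),cs(314,288),cs(364,205)])])
cv2.imwrite('pics/crops.png',cv2.resize(a,(798,532)))
for n,(u,v) in dict(b=(393,240),b2=(397,239),bk=(257,272)).items(): print(n,pt('top',u,v))
print('bell',atz('top',397,239,.057),'scene',atz('scene',364,196,.057))
print('cyl mouth',atz('top',178,176,.152),'foot',atz('top',197,187,.0), 'sc mouth',atz('scene',198,251,.152))
print('beaker',atz('top',258,273,.07),'sc',atz('scene',314,279,.07))
print('jar',atz('top',302,166,.1),'drop',atz('top',173,251,.116))
```

```text
b [ 0.53608895 -0.24092701  0.04273301]
b2 [ 0.53752489 -0.24651324  0.05679387]
bk [0.46789083 0.02058675 0.03152039]
bell [ 0.53751499 -0.24648301  0.057     ] scene [ 0.53783084 -0.24031195  0.057     ]
cyl mouth [0.63325553 0.14887503 0.152     ] foot [0.63569633 0.15044841 0.        ] sc mouth [0.63411537 0.1494951  0.152     ]
beaker [0.46684178 0.01426959 0.07      ] sc [0.46730583 0.01694781 0.07      ]
jar [ 0.66502507 -0.06413135  0.1       ] drop [0.50346219 0.16287782 0.116     ]
```

View pics/crops.png

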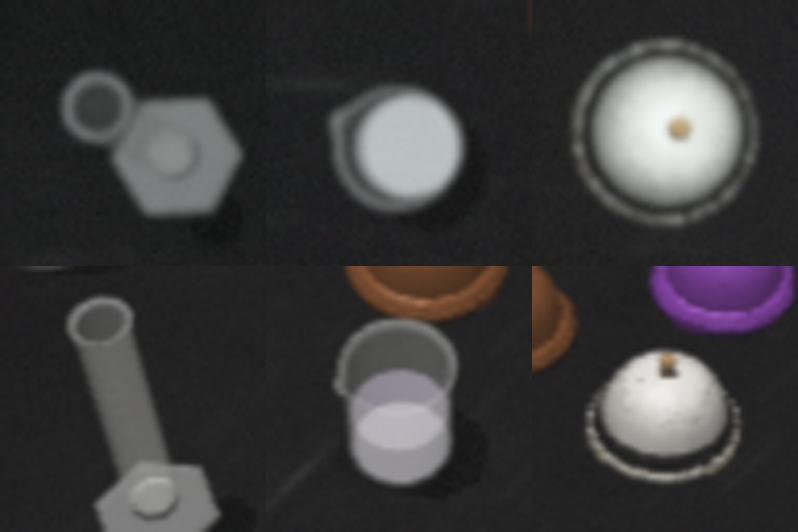

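Run:
```python
from h import *
print('bell',atz('top',396.4,238.8,.057),'scene',atz('scene',364.7,194.9,.057))
print('cyl',atz('top',177.3,175.7,.152),'sc',atz('scene',197.1,251.5,.152))
print('beaker',atz('top',257.3,274.1,.07),'sc',atz('scene',314,277.9,.07))
for u,v in [(585,265),(560,200),(507,330),(560,330),(605,370),(492,250),(600,150),(450,50)]: print(u,v,pt('top',u,v).round(3))
R=np.array(monitor.state()['tcp_rot']); print((R.T@np.array([.5375-.162,-.244+.655,-.02])).round(3))
c=optics.calibration('wrist');print(np.array(c['tool_from_camera']).round(3),c['fx'])
```

```text
bell [ 0.53786751 -0.24533945  0.057     ] scene [ 0.53874112 -0.24417541  0.057     ]
cyl [0.63375119 0.1501114  0.152     ] sc [0.63449244 0.15135258 0.152     ]
beaker [0.46475152 0.01552387 0.07      ] sc [0.46904008 0.01492404 0.07      ]
585 265 [ 0.497 -0.618  0.024]
560 200 [ 0.623 -0.569  0.024]
507 330 [ 0.369 -0.463  0.039]
560 330 [ 0.37  -0.57   0.024]
605 370 [ 0.293 -0.663  0.013]
492 250 [ 0.523 -0.443  0.006]
600 150 [ 0.724 -0.647  0.023]
450 50 [ 0.846 -0.308  0.197]
[ 0.463 -0.309  0.02 ]
[[-0.     0.962  0.272  0.076]
 [ 1.     0.     0.     0.001]
 [ 0.     0.272 -0.962 -0.148]
 [ 0.     0.     0.     1.   ]] 378.5077081515627
```

Emit:
step_arm:
  gripper: 0
  series:
    - {"dx":20,"dy":-13,"dz":0}
    - {"dx":38,"dy":-25}
    - {"dx":40,"dy":-27}
    - {"dx":40,"dy":-27}
    - {"dx":40,"dy":-27}
    - {"dx":40,"dy":-27}
    - {"dx":40,"dy":-27}
    - {"dx":40,"dy":-27}
    - {"dx":40,"dy":-27}
    - {"dx":40,"dy":-27}
    - {"dx":40,"dy":-27}
    - {"dx":25,"dy":-16}

```text
invalid input
```

Emit:
step_arm:
  series:
    - {"dx":20,"dy":-12,"dz":20}
    - {}
    - {}
    - {}

```text
invalid input
```

Run:
```python
from h import *
s=monitor.state(); p,d,T,c=cap('wrist'); cv2.imwrite('pics/w1.png',p[...,::-1])
print(s['clock'],s['ee_pos'],s['opening'],s['force'],np.array(s['tcp_rot']).round(4))
R=np.array(s['tcp_rot']); print((R.T@(np.array([.538,-.2447,.057])-s['ee_pos'])).round(4))
Ti=np.linalg.inv(T); q=Ti@[.538,-.2447,.057,1]; print(c['cx']+c['fx']*q[0]/-q[2], c['cy']-c['fy']*q[1]/-q[2])
q=Ti@np.r_[np.array(s['ee_pos'])+R[:,2]*.017,1]; print('tip px',c['cx']+c['fx']*q[0]/-q[2], c['cy']-c['fy']*q[1]/-q[2])
```

```text
0.1 [ 0.16222627 -0.65505785  0.23496941] 0.09292476271751188 [ 0.63842045 -0.0040431   0.47332146] [[ 9.707e-01  2.404e-01 -3.000e-04]
 [ 2.404e-01 -9.707e-01  1.000e-03]
 [-0.000e+00 -1.100e-03 -1.000e+00]]
[ 0.4634 -0.3078  0.1783]
-242.45420549928775 -596.8107112348474
tip px 316.55139906209337 301.2268042348484
```

View pics/w1.png

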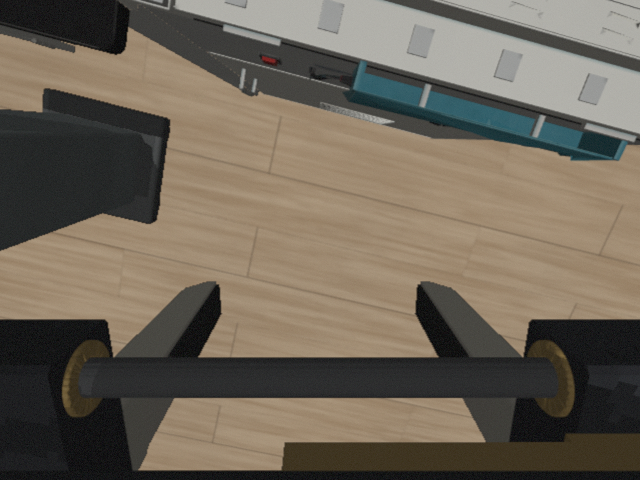

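The call was refused: every row needs all four keys. The wrist picture shows the gripper still open above the floor at its start position, so the arm hasn't moved. I'll send the full rows.

Emit:
step_arm:
  gripper: 0
  series:
    - {"dx":20,"dy":-13,"dz":0,"roll":0}
    - {"dx":40,"dy":-27,"dz":0,"roll":0}
    - {"dx":40,"dy":-27,"dz":0,"roll":0}
    - {"dx":40,"dy":-27,"dz":0,"roll":0}
    - {"dx":40,"dy":-27,"dz":0,"roll":0}
    - {"dx":40,"dy":-27,"dz":0,"roll":0}
    - {"dx":40,"dy":-27,"dz":0,"roll":0}
    - {"dx":40,"dy":-27,"dz":0,"roll":0}
    - {"dx":40,"dy":-27,"dz":0,"roll":0}
    - {"dx":40,"dy":-27,"dz":0,"roll":0}
    - {"dx":40,"dy":-27,"dz":0,"roll":0}
    - {"dx":40,"dy":-27,"dz":0,"roll":0}

```text
clock: 1.35
ee_pos: [0.5351, -0.241, 0.2357]
tcp_rot: [[0.971, 0.241, 0.0], [0.241, -0.971, -0.0], [0.0, 0.0, -1.0]]
force: [0.1, -1.8, 0.3]
opening: 0.0025
gripper_force: 0.0
```

Emit:
step_arm:
  series:
    - {"dx":3,"dy":2,"dz":30,"roll":0}
    - {"dx":0,"dy":0,"dz":30,"roll":0}
    - {"dx":0,"dy":0,"dz":0,"roll":0}
    - {"dx":0,"dy":0,"dz":0,"roll":0}

```text
clock: 1.75
ee_pos: [0.5375, -0.2444, 0.1763]
tcp_rot: [[0.971, 0.241, -0.0], [0.241, -0.971, 0.0], [-0.0, -0.0, -1.0]]
force: [0.8, -1.2, -0.3]
opening: 0.0004
gripper_force: 0.0
```

```bash
cat > w.py <<'E'
from h import *
import sys
s=monitor.state(); p,d,T,c=cap('wrist'); cv2.imwrite(f'pics/{sys.argv[1]}.png',p[...,::-1])
g=np.array(eval(sys.argv[2]))
print(s['clock'],s['ee_pos'],s['opening'],s['force'],np.array(s['tcp_rot']).round(4).tolist())
R=np.array(s['tcp_rot']); print((R.T@(g-s['ee_pos'])).round(4))
Ti=np.linalg.inv(T)
for q in (g,np.array(s['ee_pos'])+R[:,2]*.017):
    q=Ti@np.r_[q,1]; print(c['cx']+c['fx']*q[0]/-q[2], c['cy']-c['fy']*q[1]/-q[2])
E
python3 w.py w2 '[.538,-.2447,.057]'
```

```text
1.75 [ 0.53749331 -0.24442369  0.17625943] 0.00036094548915267637 [ 0.79191391 -1.17957816 -0.27984152] [[0.9706, 0.2406, -0.0004], [0.2406, -0.9706, 0.0003], [-0.0003, -0.0004, -1.0]]
[0.0005 0.0004 0.1193]
317.65093498729397 241.23762479507496
316.5568887816683 301.22556874883304
```

View pics/w2.png

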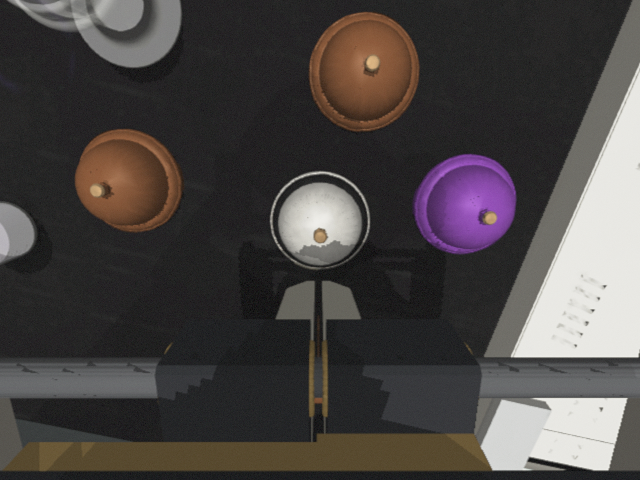

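The plunger is at (320,236), within about 3 mm of the position I predicted, so I'll correct by 2 mm and descend.

Emit:
step_arm:
  series:
    - {"dx":2,"dy":1,"dz":20,"roll":0}
    - {"dx":0,"dy":0,"dz":30,"roll":0}
    - {"dx":0,"dy":0,"dz":25,"roll":0}
    - {"dx":0,"dy":0,"dz":13,"roll":0}
    - {"dx":0,"dy":0,"dz":6,"roll":0}
    - {"dx":0,"dy":0,"dz":3,"roll":0}
    - {"dx":0,"dy":0,"dz":0,"roll":0}
    - {"dx":0,"dy":0,"dz":0,"roll":0}

```text
clock: 2.6
ee_pos: [0.5403, -0.2457, 0.0799]
tcp_rot: [[0.971, 0.24, 0.001], [0.24, -0.971, -0.001], [0.001, 0.001, -1.0]]
force: [0.1, -0.5, 0.5]
opening: 0.0004
gripper_force: 0.0
```

```bash
python3 w.py w3 '[.538,-.2447,.057]'
```

```text
2.6 [ 0.54029865 -0.24565814  0.07987132] 0.0004338209767919565 [ 0.14867587 -0.5043119   0.48657819] [[0.9707, 0.2404, 0.0014], [0.2404, -0.9707, -0.0007], [0.0012, 0.001, -1.0]]
[-0.002  -0.0015  0.0229]
313.5306408347758 299.92835297547975
316.55688834977946 301.22548774097345
```

View pics/w3.png

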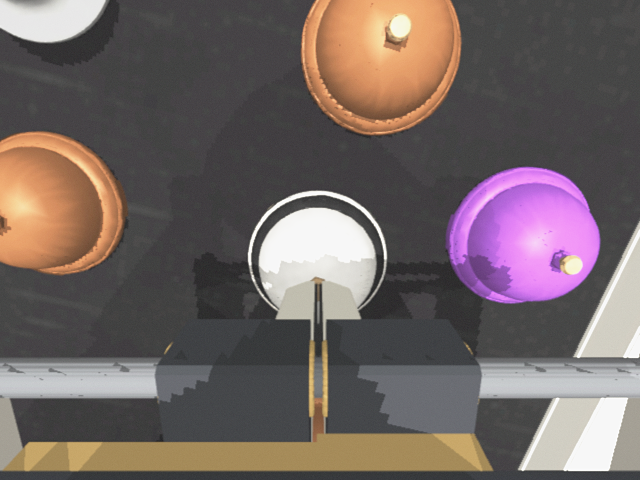

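The plunger's far edge just shows past the fingertip edge at (318,280). That means the tips sit about 3–4 mm short in tool x. I'll shift and press slowly.

Emit:
step_arm:
  series:
    - {"dx":3,"dy":0,"dz":0,"roll":0}
    - {"dx":0,"dy":0,"dz":2,"roll":0}
    - {"dx":0,"dy":0,"dz":2,"roll":0}
    - {"dx":0,"dy":0,"dz":2,"roll":0}
    - {"dx":0,"dy":0,"dz":1,"roll":0}
    - {"dx":0,"dy":0,"dz":1,"roll":0}
    - {"dx":0,"dy":0,"dz":0,"roll":0}

```text
clock: 3.35
ee_pos: [0.5428, -0.2447, 0.0709]
tcp_rot: [[0.971, 0.24, 0.0], [0.24, -0.971, 0.0], [0.0, 0.0, -1.0]]
force: [-0.5, 1.6, 4.7]
opening: 0.0006
gripper_force: 2.4
```

Emit:
step_arm:
  series:
    - {"dx":0,"dy":0,"dz":1,"roll":0}
    - {"dx":0,"dy":0,"dz":0,"roll":0}
    - {"dx":0,"dy":0,"dz":0,"roll":0}

```text
clock: 3.65
ee_pos: [0.5428, -0.2447, 0.0701]
tcp_rot: [[0.971, 0.24, 0.0], [0.24, -0.971, 0.0], [0.0, 0.0, -1.0]]
force: [-2.2, 1.7, 6.2]
opening: 0.0004
gripper_force: 3.2
```

Emit:
step_arm:
  series:
    - {"dx":0,"dy":0,"dz":1,"roll":0}
    - {"dx":0,"dy":0,"dz":0,"roll":0}
    - {"dx":0,"dy":0,"dz":0,"roll":0}

```text
clock: 3.95
ee_pos: [0.5429, -0.2447, 0.0698]
tcp_rot: [[0.971, 0.24, 0.001], [0.24, -0.971, -0.0], [0.0, 0.0, -1.0]]
force: [-5.3, 3.6, 13.2]
opening: 0.0007
gripper_force: 6.4
```

The force is 13 N and the tips have stopped moving, so the plunger is at the bottom. I'll lift straight up.

Emit:
step_arm:
  series:
    - {"dx":0,"dy":0,"dz":-2,"roll":0}
    - {"dx":0,"dy":0,"dz":-3,"roll":0}
    - {"dx":0,"dy":0,"dz":-5,"roll":0}
    - {"dx":0,"dy":0,"dz":-20,"roll":0}
    - {"dx":0,"dy":0,"dz":-30,"roll":0}
    - {"dx":0,"dy":0,"dz":-40,"roll":0}
    - {"dx":0,"dy":0,"dz":-40,"roll":0}
    - {"dx":0,"dy":0,"dz":-30,"roll":0}
    - {"dx":0,"dy":0,"dz":0,"roll":0}
    - {"dx":0,"dy":0,"dz":0,"roll":0}

```text
clock: 4.95
ee_pos: [0.5428, -0.2448, 0.2389]
tcp_rot: [[0.971, 0.24, 0.001], [0.24, -0.971, -0.0], [0.0, 0.0, -1.0]]
force: [-1.0, 0.8, -0.4]
opening: 0.0008
gripper_force: 0.0
```

```bash
python3 w.py w4 '[.634,.1505,.20]'
python3 - <<'E'
from h import *
p,d,T,K=load('wrist')
# highest points near bell
v,u=np.mgrid[200:275,270:370]; r=np.stack([(u-K[2])/K[0],-(v-K[3])/K[1],-np.ones(u.shape)],-1)*d[200:275,270:370,None]
P=(r@T[:3,:3].T+T[:3,3]).reshape(-1,3); Z=P[:,2]; m=(Z>.0525)&(Z<.07); print(m.sum(),Z[Z<.08].max(),P[m].mean(0))
E
```

```text
4.95 [ 0.54276328 -0.24475667  0.23887759] 0.0008443706871728049 [-1.00842788  0.78201776 -0.36158006] [[0.9707, 0.2404, 0.0006], [0.2404, -0.9707, -0.0004], [0.0005, 0.0005, -1.0]]
[ 0.1836 -0.3618  0.0388]
-594.9922266197193 -146.85200551387814
316.5523352852745 301.22880421732026
86 0.05586846926246797 [ 0.54121993 -0.24513782  0.05386531]
```

The bell stands where it was and the plunger top is back up at about 56 mm. Next I'll move to the cylinder, staying high.

Emit:
step_arm:
  series:
    - {"dx":10,"dy":-18,"dz":0,"roll":0}
    - {"dx":18,"dy":-36,"dz":0,"roll":0}
    - {"dx":18,"dy":-36,"dz":0,"roll":0}
    - {"dx":18,"dy":-36,"dz":0,"roll":0}
    - {"dx":18,"dy":-36,"dz":0,"roll":0}
    - {"dx":18,"dy":-36,"dz":0,"roll":0}
    - {"dx":18,"dy":-36,"dz":0,"roll":0}
    - {"dx":18,"dy":-36,"dz":0,"roll":0}
    - {"dx":18,"dy":-36,"dz":0,"roll":0}
    - {"dx":18,"dy":-36,"dz":0,"roll":0}
    - {"dx":11,"dy":-20,"dz":0,"roll":0}
    - {"dx":0,"dy":0,"dz":0,"roll":0}

```text
clock: 6.2
ee_pos: [0.6331, 0.1532, 0.2363]
tcp_rot: [[0.97, 0.243, -0.003], [0.243, -0.97, -0.0], [-0.003, -0.001, -1.0]]
force: [1.1, 0.6, -0.7]
opening: 0.0007
gripper_force: 0.0
```

```bash
python3 w.py w5 '[.634,.1505,.152]'
```

```text
6.2 [0.63310306 0.15315359 0.23634136] 0.0006625463391676879 [ 1.05893106  0.61570899 -0.68568839] [[0.97, 0.243, -0.003], [0.243, -0.97, -0.0002], [-0.003, -0.0005, -1.0]]
[0.0005 0.0028 0.0843]
321.3328445036087 256.03092296151203
316.55135942047934 301.2313653409806
```

View pics/w5.png

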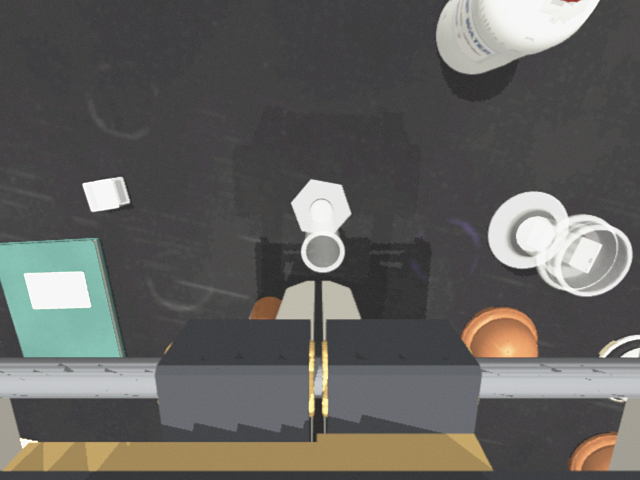

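The mouth is at (323,251), about 3 mm in tool y from the tips and directly below them apart from a small offset in x. I'll centre, lower to 3 cm above the rim and hold.

Emit:
step_arm:
  series:
    - {"dx":2.5,"dy":3,"dz":12,"roll":0}
    - {"dx":0,"dy":0,"dz":15,"roll":0}
    - {"dx":0,"dy":0,"dz":9,"roll":0}
    - {"dx":0,"dy":0,"dz":0,"roll":0}
    - {"dx":0,"dy":0,"dz":0,"roll":0}
    - {"dx":0,"dy":0,"dz":0,"roll":0}

```text
clock: 6.85
ee_pos: [0.6366, 0.1483, 0.2033]
tcp_rot: [[0.971, 0.24, 0.001], [0.24, -0.971, 0.0], [0.001, 0.0, -1.0]]
force: [0.3, 0.5, -0.1]
opening: 0.0003
gripper_force: 0.0
```

```bash
python3 w.py w6 '[.634,.1505,.152]'
```

```text
6.85 [0.63663857 0.14825056 0.20327904] 0.00033777411885674725 [ 0.27601194  0.47814137 -0.14348621] [[0.9707, 0.2403, 0.0008], [0.2403, -0.9707, 0.0001], [0.0008, 0.0001, -1.0]]
[-0.0021 -0.0028  0.0513]
311.7597801283429 278.62257348065805
316.554384333172 301.22527046272273
```

View pics/w6.png

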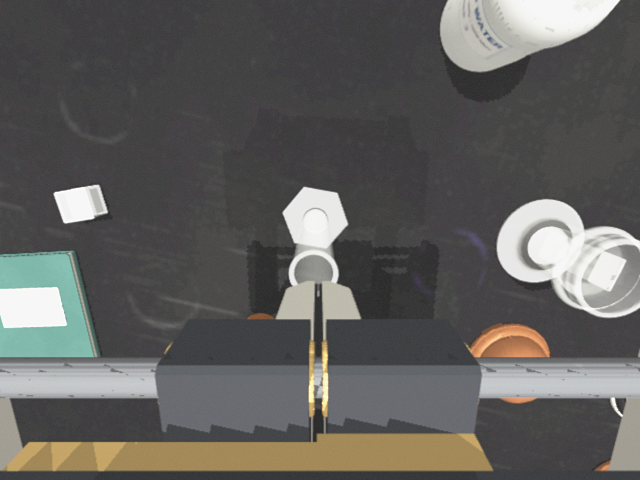

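The mouth is centred at about (314,274), against a finger gap at column 318. I'll move 2 mm in y and 4 mm down, then hold.

Emit:
step_arm:
  series:
    - {"dx":0,"dy":-2,"dz":4,"roll":0}
    - {"dx":0,"dy":0,"dz":0,"roll":0}
    - {"dx":0,"dy":0,"dz":0,"roll":0}
    - {"dx":0,"dy":0,"dz":0,"roll":0}
    - {"dx":0,"dy":0,"dz":0,"roll":0}
    - {"dx":0,"dy":0,"dz":0,"roll":0}
    - {"dx":0,"dy":0,"dz":0,"roll":0}
    - {"dx":0,"dy":0,"dz":0,"roll":0}
    - {"dx":0,"dy":0,"dz":0,"roll":0}
    - {"dx":0,"dy":0,"dz":0,"roll":0}
    - {"dx":0,"dy":0,"dz":0,"roll":0}
    - {"dx":0,"dy":0,"dz":0,"roll":0}

```text
clock: 8.1
ee_pos: [0.636, 0.1503, 0.1987]
tcp_rot: [[0.971, 0.24, -0.0], [0.24, -0.971, 0.0], [0.0, -0.0, -1.0]]
force: [0.1, 0.5, 0.1]
opening: 0.0007
gripper_force: 0.0
```

Emit:
step_arm:
  series:
    - {"dx":0,"dy":0,"dz":0,"roll":0}
    - {"dx":0,"dy":0,"dz":0,"roll":0}
    - {"dx":0,"dy":0,"dz":0,"roll":0}
    - {"dx":0,"dy":0,"dz":0,"roll":0}
    - {"dx":0,"dy":0,"dz":0,"roll":0}
    - {"dx":0,"dy":0,"dz":0,"roll":0}
    - {"dx":0,"dy":0,"dz":0,"roll":0}
    - {"dx":0,"dy":0,"dz":0,"roll":0}
    - {"dx":0,"dy":0,"dz":0,"roll":0}
    - {"dx":0,"dy":0,"dz":0,"roll":0}
    - {"dx":0,"dy":0,"dz":0,"roll":0}
    - {"dx":0,"dy":0,"dz":0,"roll":0}

```text
clock: 9.3
ee_pos: [0.636, 0.1503, 0.1986]
tcp_rot: [[0.971, 0.24, -0.0], [0.24, -0.971, 0.0], [-0.0, -0.0, -1.0]]
force: [-0.3, 0.7, -0.3]
opening: 0.0005
gripper_force: 0.0
```

Emit:
step_arm:
  series:
    - {"dx":0,"dy":0,"dz":0,"roll":0}
    - {"dx":0,"dy":0,"dz":0,"roll":0}
    - {"dx":0,"dy":0,"dz":0,"roll":0}
    - {"dx":0,"dy":0,"dz":0,"roll":0}
    - {"dx":0,"dy":0,"dz":0,"roll":0}
    - {"dx":0,"dy":0,"dz":0,"roll":0}

```text
clock: 9.9
ee_pos: [0.636, 0.1503, 0.1986]
tcp_rot: [[0.971, 0.24, -0.0], [0.24, -0.971, -0.0], [-0.0, 0.0, -1.0]]
force: [0.6, -0.4, -0.4]
opening: 0.0008
gripper_force: 0.0
```

Run:
```python
from h import *
s=monitor.state(); print(s['clock'],s['ee_pos'])
print((np.array(s['tcp_rot']).T@(np.array([.4685,.0152,.199])-s['ee_pos'])).round(4))
```

```text
9.9 [0.63600448 0.15030234 0.19860609]
[-0.1951  0.0909 -0.0004]
```

Emit:
step_arm:
  series:
    - {"dx":0,"dy":0,"dz":-20,"roll":0}
    - {"dx":-15,"dy":7,"dz":0,"roll":0}
    - {"dx":-30,"dy":14,"dz":0,"roll":0}
    - {"dx":-35,"dy":16,"dz":0,"roll":0}
    - {"dx":-35,"dy":16,"dz":0,"roll":0}
    - {"dx":-35,"dy":16,"dz":0,"roll":0}
    - {"dx":-30,"dy":14,"dz":0,"roll":0}
    - {"dx":-15,"dy":8,"dz":30,"roll":0}
    - {"dx":0,"dy":0,"dz":30,"roll":0}
    - {"dx":0,"dy":0,"dz":0,"roll":0}
    - {"dx":0,"dy":0,"dz":0,"roll":0}
    - {"dx":0,"dy":0,"dz":0,"roll":0}

```text
clock: 11.1
ee_pos: [0.4694, 0.0153, 0.1604]
tcp_rot: [[0.971, 0.241, 0.002], [0.241, -0.971, -0.0], [0.002, 0.0, -1.0]]
force: [-0.0, -0.5, 0.7]
opening: 0.0004
gripper_force: 0.0
```

```bash
python3 w.py w7 '[.4685,.0152,.07]'
```

```text
11.1 [0.46938684 0.01530196 0.16037858] 0.0004308438948644616 [-0.01820336 -0.47123177  0.70858514] [[0.9706, 0.2408, 0.0017], [0.2408, -0.9706, -0.0], [0.0016, 0.0004, -1.0]]
[-0.001  -0.0002  0.0904]
316.7246669115881 255.35602544018445
316.5548048531544 301.22316470036515
```

View pics/w7.png

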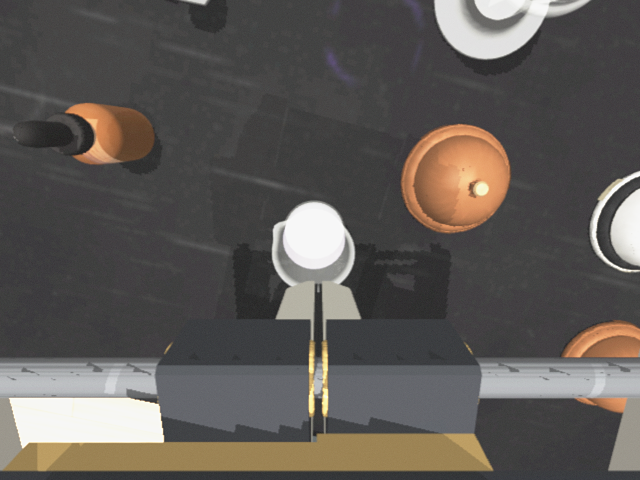

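The beaker rim spans columns 272–355, with its centre near (313,251). That is about 2–3 mm off in tool y. I'll correct it, lower to 3 cm above the rim and hold.

Emit:
step_arm:
  series:
    - {"dx":0,"dy":-2.5,"dz":13,"roll":0}
    - {"dx":0,"dy":0,"dz":18,"roll":0}
    - {"dx":0,"dy":0,"dz":12,"roll":0}
    - {"dx":0,"dy":0,"dz":0,"roll":0}
    - {"dx":0,"dy":0,"dz":0,"roll":0}
    - {"dx":0,"dy":0,"dz":0,"roll":0}

```text
clock: 11.75
ee_pos: [0.4684, 0.0175, 0.1164]
tcp_rot: [[0.971, 0.24, 0.001], [0.24, -0.971, -0.0], [0.001, 0.0, -1.0]]
force: [-0.7, 0.3, 0.8]
opening: 0.0001
gripper_force: 0.0
```

```bash
python3 w.py w8 '[.469,.017,.07]'
```

```text
11.75 [0.46836212 0.01754806 0.11641598] 0.00013778544372038479 [-0.67320628  0.27804803  0.78235895] [[0.9707, 0.2405, 0.001], [0.2405, -0.9707, -0.0], [0.0009, 0.0003, -1.0]]
[0.0004 0.0007 0.0464]
317.97777437543095 277.6101669748584
316.55493100468925 301.22515628955585
```

View pics/w8.png

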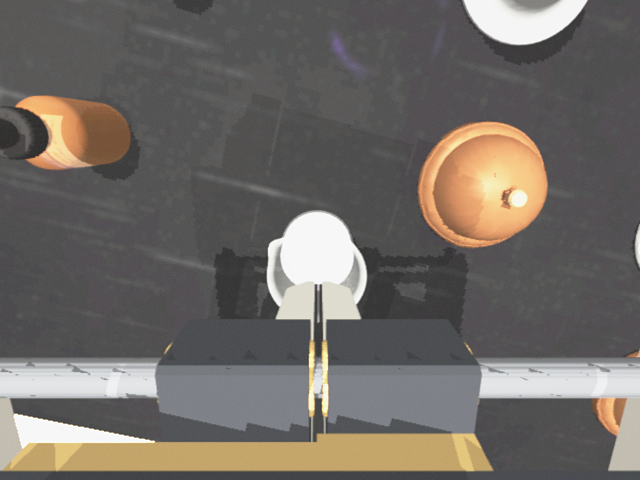

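The rim spans columns 268–367, so it is centred on the finger gap. I'll hold here.

Emit:
step_arm:
  series:
    - {"dx":0,"dy":0,"dz":0,"roll":0}
    - {"dx":0,"dy":0,"dz":0,"roll":0}
    - {"dx":0,"dy":0,"dz":0,"roll":0}
    - {"dx":0,"dy":0,"dz":0,"roll":0}
    - {"dx":0,"dy":0,"dz":0,"roll":0}
    - {"dx":0,"dy":0,"dz":0,"roll":0}
    - {"dx":0,"dy":0,"dz":0,"roll":0}
    - {"dx":0,"dy":0,"dz":0,"roll":0}
    - {"dx":0,"dy":0,"dz":0,"roll":0}
    - {"dx":0,"dy":0,"dz":0,"roll":0}
    - {"dx":0,"dy":0,"dz":0,"roll":0}
    - {"dx":0,"dy":0,"dz":0,"roll":0}

```text
clock: 13.0
ee_pos: [0.468, 0.0175, 0.1156]
tcp_rot: [[0.971, 0.24, -0.0], [0.24, -0.971, 0.0], [-0.0, -0.0, -1.0]]
force: [-0.0, -0.2, 0.0]
opening: 0.0004
gripper_force: 0.0
```

Emit:
step_arm:
  series:
    - {"dx":0,"dy":0,"dz":0,"roll":0}
    - {"dx":0,"dy":0,"dz":0,"roll":0}
    - {"dx":0,"dy":0,"dz":0,"roll":0}
    - {"dx":0,"dy":0,"dz":0,"roll":0}
    - {"dx":0,"dy":0,"dz":0,"roll":0}
    - {"dx":0,"dy":0,"dz":0,"roll":0}
    - {"dx":0,"dy":0,"dz":0,"roll":0}
    - {"dx":0,"dy":0,"dz":0,"roll":0}
    - {"dx":0,"dy":0,"dz":0,"roll":0}
    - {"dx":0,"dy":0,"dz":0,"roll":0}
    - {"dx":0,"dy":0,"dz":0,"roll":0}
    - {"dx":0,"dy":0,"dz":0,"roll":0}

```text
clock: 14.2
ee_pos: [0.468, 0.0175, 0.1156]
tcp_rot: [[0.971, 0.24, -0.0], [0.24, -0.971, -0.0], [-0.0, -0.0, -1.0]]
force: [-0.4, 0.1, 0.2]
opening: 0.0007
gripper_force: 0.0
```

Emit:
step_arm:
  series:
    - {"dx":0,"dy":0,"dz":0,"roll":0}
    - {"dx":0,"dy":0,"dz":0,"roll":0}
    - {"dx":0,"dy":0,"dz":0,"roll":0}
    - {"dx":0,"dy":0,"dz":0,"roll":0}
    - {"dx":0,"dy":0,"dz":0,"roll":0}
    - {"dx":0,"dy":0,"dz":0,"roll":0}

```text
clock: 14.8
ee_pos: [0.468, 0.0175, 0.1156]
tcp_rot: [[0.971, 0.24, -0.0], [0.24, -0.971, -0.0], [-0.0, 0.0, -1.0]]
force: [-0.3, -0.3, 0.1]
opening: 0.0007
gripper_force: 0.0
```

```bash
python3 -c "
from plant import workorder; print(workorder.close_job())"
```

```text
the job is handed in; nothing more can be done
None
```

I pressed the silver call bell's plunger to the bottom (13 N) and it sprang back, then pointed at the measuring cylinder and the beaker for about 3 s each, and handed in at 14.8 s still over the beaker; no verdict came back.

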